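Seat the wind-chest cover plate in its clip bracket and bolt it

TASK

Take the aluminium cover plate out of the wooden tray by its dark wooden rib, find the slots of the steel frame on the wood block and press the plate's two ears down between their brass spring clips, without forcing it, until it sits flat and fully home on the bracket floor. Then slide the red-knobbed bolt fully home over the plate's edge, let go, and leave the pipes and the other things lying where they are.

Things in the scene. Friction and masses are not known exactly. Their poses are not given: they have to be found in the camera images.
- plate: Loose cover plate, about 0.25 kg: aluminium, 60 (its x) x 90 (y) x 8 thick, with an ear in the middle of each short end, 20 wide (x), 8 thick, out to y = +-59 mm. On top stands a dark wooden grip rib, 12 thick (x), 46 long (y), up to 40 mm above the underside. Origin: centre of the underside, z up. The same turned by half a turn. Starts flat in the tray.
- tray: Fixed wooden tray, 300 (x) x 320 (y), walls 45 high and 9 thick, floor 9 above the table; origin under its centre on the table. Two loose grey organ pipes lie in it along its +x wall.
- bracket: Fixed wood block, 170 (x) x 180 (y) x 46, on the table; origin on the table below the origin of floor_plate, same axes. On it: the floor, a dark steel slot frame (one slot at each y end) and, on the -x side at y = +34 mm, the bolt. Frame and clips suffer from more than 80 N in all from the plate.
- floor_plate: Bracket floor: aluminium, top face 50 mm above the table, on which the plate's underside must finally rest. Origin on the top face, midway between the slots in y; axes as the bracket's. The slot frame is clamped at an unknown place: its middle, where the plate belongs, lies somewhere from 3 to 23 mm towards +x of this origin (y 0). Not more than 30 N may press on the floor.
- slots (a point): Point 31 mm above the floor_plate origin, the height of the slots' flat rims. Slots: open at top and to the middle, 29 mm wide (x), each side 12 mm thick, y 46.5 to 60.5 mm either way; end walls there, with a lip leaning out to 36 mm over the floor. An ear that misses lands on a rim. Axes as the bracket's. On the block: does not show where the frame is.
- clips (a point): Same point as floor_plate's origin. Brass spring clips line both x sides of each slot: gap 17 mm for the 20 mm ear from 2 to 20 mm over the floor, flaring to about 22 mm at the rims, so ears enter up to about 1.5 mm off. All clips push the plate to the middle with about 5 N per mm, and resist its way down with about 4 to 12 N (its weight does not carry it home) until the floor stops it hard.
- bolt (a joint): Travel of the bolt along the bracket's +x, in m: 0 drawn back, 0.032 fully home against its stop. Its flat steel tongue (10 mm wide, at y = +34 mm) then reaches 8 to 28 mm over the plate's edge. The tongue's underside is 10.5 mm above the floor, so it passes over only a fully seated 8 mm plate. Moving it takes 2 to 3 N; it stays where it is left.
- bolt_knob (a point): Centre of the top of the red bolt knob, which is 12 (x) x 14 (y) mm and 30 mm tall, standing on the bolt; its top is 93.5 mm above the table. It moves with the bolt; axes as the bracket's.
- pipe_a: Loose grey organ pipe in the tray, 260 long along its y, 22 in diameter; origin on its underside. Leave it alone.
- pipe_b: Loose grey organ pipe in the tray, 230 long along its y, 18 in diameter; origin on its underside. Leave it alone.
- notebook: Open notebook, 200 x 280 x 13, to the right of the work. Leave it alone.
- pliers: Pliers with black handles, about 180 long. Leave them alone.
- screw_jar: Amber jar, 64 in diameter, 85 tall. Leave it alone.
- brush: Hand brush lying to the left of the work. Leave it alone.
- tuning_cone: Brass cone, 44 in diameter, 75 tall. Leave it alone.
- wood_mallet: Wooden mallet, head 60 x 100 x 55. Leave it alone.
Things that resemble listed ones, but are neither listed nor needed, are in the scene too. Of the things shaped like the plate, the aluminium one is meant.

How it is judged (in metres and radians):
On the way:
1. the plate sits flat and fully home in the bracket with the bolt still drawn back (z of plate in the frame of floor_plate below 0.0015 m and x of plate in the frame of floor_plate between 0 and 0.026 m and y of plate in the frame of floor_plate between -0.004 and 0.004 m and angle between the y axis of plate and the y axis of bracket, either way round below 0.1 rad and angle between plate's own z axis and vertical below 0.025 rad and value of joint bolt below 0.01 m), for 0.2 s.
At the end, for the whole second after the job is handed in: Plate underside within 1.5 mm of the floor, level within 0.025 rad, ears in the slots (long axis within 0.1 rad of the bracket's, centre within 4 mm of floor_plate's in y and 0 to 26 mm to its +x), at rest and released; bolt home (at least 0.029 of its 0.032 m) (z of plate in the frame of floor_plate below 0.0015 m and x of plate in the frame of floor_plate between 0 and 0.026 m and y of plate in the frame of floor_plate between -0.004 and 0.004 m and angle between the y axis of plate and the y axis of bracket, either way round below 0.1 rad and angle between plate's own z axis and vertical below 0.025 rad and linear speed of plate below 0.01 m/s and value of joint bolt above 0.029 m); the robot touches nothing.
It fails at once if the plate is pressed onto the bracket floor with more than 30 N (contact force between plate and floor_plate above 30 N).
It fails at once if the plate is forced against the bracket, its slot frame and clips with more than 80 N in all (contact force between plate and bracket above 80 N).
It fails at once if a bystander is moved by more than 30 mm (distance of any of pipe_a, pipe_b, notebook, pliers, screw_jar, brush, tuning_cone, wood_mallet from where it was at the start of the episode above 0.03 m).
It also fails if it takes over 72 s, if anything falls off the work surface, if the arm or the gripper's body presses on something with over 40 N, if the wrist force passes 120 N, or if a joint passes its speed limit or range.

ROBOT

A 6-joint arm with a two-finger parallel gripper is mounted at the origin on the work surface. World frame = base frame: x ahead of the robot, y to its left, z up, the work surface at z = 0. Lengths are in mm, angles in rad, forces in N, time in s.
With the tool pointing down it reaches from about 325 to 875 mm from the base axis. Payload 4.4 kg.
Tool frame: the origin (TCP) lies on the centre line of the jaws, within the pads' length; the fingertips stand ahead of it and the grasp point (between the pads) lies 6 mm ahead of it (ctrl.tcp_to_tips is the z of the fingertips in the tool frame, in mm); z points along the fingers, y is the direction in which the jaws open and shut (so a half turn about z gives the same grasp; the last joint's range is limited). The gripper opens to 85 mm and grips with 20 to 120 N. Pads are 22 mm wide; open, the fingers measure 114 mm over their backs; the gripper's body (76 mm by 85 mm) begins 54 mm behind the grasp point. The pads swing forward as they close: fully open they stand 13 mm farther back than shut.
Start: joints at [-1.47, 0.207, 1.542, -0, 1.393, -0.15], TCP at [142.69, -557.016, 217.782] pointing down, gripper open.
Joint ranges: [-2.73, 2.73], [-0.86, 2.22], [0.23, 2.46], [-1.11, 4.25], [0.08, 2.63], [-2.82, 2.82]. Speed limits (rad/s): [2.79, 2.79, 3.14, 3.14, 3.14, 3.14].

INTERFACE

Orientations are given as a 3x3 rotation matrix whose columns are the frame's x, y, z axes.
In Python, from plant import ctrl, sensors, optics gives the robot as it stands. Calls block until the motion is done:
- ctrl.move_ptp(position, orientation): joint-space move of the TCP to a pose.
- ctrl.move_l(position, rot=None, vel=150, threshold=None): straight line of the TCP; rot=None keeps the orientation; vel is the mean speed in mm/s. With threshold (N) it stops when the force on the tool has changed by that much, and returns True; else False.
- ctrl.set_joints(angles): joint-space move.
- ctrl.gripper_to(opening, force=None): finger opening in mm; force is the grip in N (None keeps the last); returns when the fingers have stopped.
- ctrl.hold(seconds).
- ctrl.solve_ik(position, orientation): joint angles nearest the present ones, or None.
- sensors.read_state(): the state.
- optics.grab_frame(name): name is "side" or "top"; returns (picture, depth): 400x640x3 uint8, red, green, blue; 400x640 float32, mm along the optical axis (not along the pixel's ray), 0 where there is no reading.
- optics.camera_params(name): a dict with "mtx" (3x3 intrinsics, pixels), "R" (3x3) and "t" (3): a world point X has camera coordinates R X + t. Camera axes: x right, y down, z forward; pixel columns grow to the right and rows downward; lengths in mm; the calibration is good to about 2 mm. A picture is of the moment at which its call begins. camera_params takes no time and is no camera call.
A pose or a line that the arm cannot do raises ctrl.MotionError and nothing moves.
- ctrl.finish_job(): hands the job in, once; it reports no verdict.
The state is a dict: "t": time; "q": joint angles; "qvel": joint speeds; "tau": joint torques, N m; "eef_pos": TCP position; "eef_rot": TCP orientation; "force": force on the tool from outside, world axes, zero at the start; "wrist_torque": the same for the moment, N m; "grip_width": finger opening in mm.
Only numpy, scipy, OpenCV 4.12 (cv2) and the standard library are available. Lean on these libraries where they do the work, as an engineer would, in place of code of your own. Each camera call takes 0.05 s, during which the arm holds its last target.

## Working session

There is one attempt and no reset: what is moved stays moved. The work goes in short steps, each a Python script; the robot and the scene stay as the last script left them, time stands still between calls to the robot, and variables do not carry over. Pictures are saved under pics/ and viewed, and the job is handed in when it is done.

```bash
ls; mkdir -p pics; python3 - <<'E'
from plant import ctrl,sensors,optics
import cv2,numpy as np
for n in("top","side"):
    p,d=optics.grab_frame(n); cv2.imwrite(f"pics/{n}0.png",p[:,:,::-1]); np.savez(f"{n}0.npz",p=p,d=d)
    c=optics.camera_params(n); print(n,c)
s=sensors.read_state();print(s, ctrl.tcp_to_tips)
E
```

```text
pics
top {'mtx': array([[476.35198703,   0.        , 314.0229578 ],
       [  0.        , 476.35198703, 203.04419734],
       [  0.        ,   0.        ,   1.        ]]), 'R': array([[-0.00534387, -0.99990385, -0.01279549],
       [-0.98042329,  0.00775749, -0.19674855],
       [ 0.1968289 ,  0.0114936 , -0.98037048]]), 't': array([  44.53198479,  497.95220836, 1933.33385982])}
side {'mtx': array([[399.24908163,   0.        , 319.28153661],
       [  0.        , 399.24908163, 195.7556793 ],
       [  0.        ,   0.        ,   1.        ]]), 'R': array([[-0.96404867, -0.26531741, -0.01472536],
       [-0.1326511 ,  0.52853336, -0.83848445],
       [ 0.23024736, -0.80638648, -0.54472653]]), 't': array([ 448.73482459,  131.93007009, 1594.08947921])}
{'t': 0.1, 'q': array([-1.47050636e+00,  2.07355009e-01,  1.54282170e+00,  2.21459860e-05,
        1.39350700e+00, -1.50477821e-01]), 'qvel': array([-0.00095474, -0.00254151, -0.00257348, -0.00125981,  0.00036468,
        0.00032731]), 'tau': array([-3.87253449e-04, -3.84091222e+01, -2.92549109e+01, -1.69111950e-04,
        4.89602069e-03, -5.64021533e-06]), 'eef_pos': array([ 142.62095754, -556.29300035,  216.7253964 ]), 'eef_rot': array([[ 9.68723189e-01,  2.48143807e-01, -1.87670815e-04],
       [ 2.48143651e-01, -9.68721008e-01,  2.08272709e-03],
       [ 3.35015167e-04, -2.06415535e-03, -9.99997814e-01]]), 'force': array([-0.65846037, -0.20024259, -0.40016881]), 'wrist_torque': array([-0.03649522,  0.01057869, -0.00914291]), 'grip_width': 85.45107852849301} 25.0
```

View pics/top0.png

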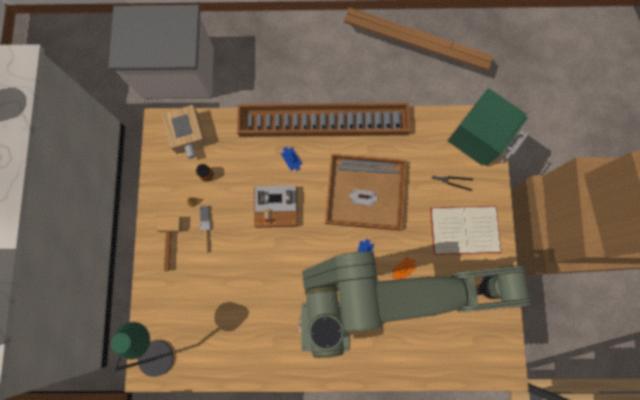

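View pics/side0.png

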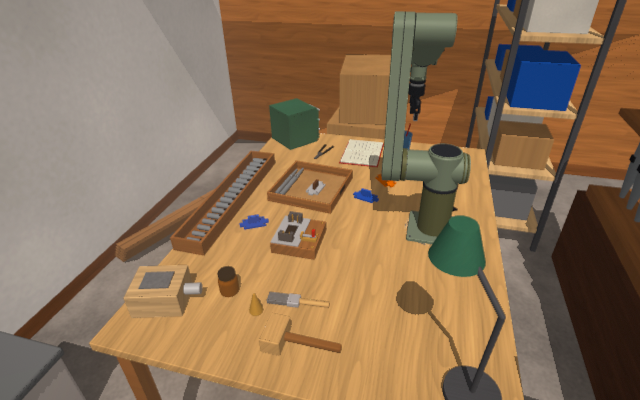

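The top view shows the tray at about (367,193) with the plate at (363,197), and the bracket at about (276,206). In the side view the tray is at (312,187) and the bracket at (298,235). I'll zoom in on both.

```bash
cat > h.py <<'E'
import numpy as np,cv2
from plant import ctrl,sensors,optics
def world(n,u,v,z=None,d=None):
    c=optics.camera_params(n);K,R,t=c['mtx'],c['R'],np.array(c['t']).ravel()
    r=R.T@np.linalg.solve(K,np.array([u,v,1.]));o=-R.T@t
    if d is not None:return o+r*d
    return o+r*(z-o[2])/r[2]
def cloud(n,d):
    c=optics.camera_params(n);K,R,t=c['mtx'],c['R'],np.array(c['t']).ravel()
    v,u=np.mgrid[:400,:640]
    P=np.stack([(u-K[0,2])/K[0,0]*d,(v-K[1,2])/K[1,1]*d,d],-1)
    return (P-t)@R
def proj(n,X):
    c=optics.camera_params(n);p=c['mtx']@(c['R']@np.array(X,float)+np.array(c['t']).ravel());return p[:2]/p[2]
def crop(p,u0,v0,u1,v1,s,f):
    cv2.imwrite(f,cv2.resize(p[v0:v1,u0:u1,::-1],None,fx=s,fy=s,interpolation=cv2.INTER_CUBIC))
E
python3 - <<'E'
from h import *
t=np.load('top0.npz');s=np.load('side0.npz')
crop(t['p'],245,150,415,240,4.7,'pics/t1.png')
crop(s['p'],260,155,360,265,5.4,'pics/s1.png')
for n,k in(("top",t),("side",s)):
    W=cloud(n,k['d']); np.save(n+'W.npy',W)
W=np.load('topW.npy')
np.set_printoptions(linewidth=250,suppress=True)
print(W[183:230:2,252:302:2,2].round().astype(int))
print(W[186:208,346:382:1,2].round().astype(int))
for uv in((276,206),(363,197)):print(W[uv[1],uv[0]])
E
```

```text
[[  -3   -4   -7   -9    2    1    4   -4    6    5    5    5   -6   -5    2    9    1   -2   -7   -5    2   -2   -8    2   -7]
 [  -1    4    2   -3   -4    0    3   -4   -9   -1   -8    2    7  -16   -1   13   -4   -8    4  -10   -4  -12    1   -1    0]
 [  11   -6   44   43   50   45   52   39   53   49   43   44   56   50   43   45   43   43   42   53   42   42   42  -14    0]
 [  -3   -7   42   48   51   42   49   47   50   47   56   46   47   52   55   49   50   48   52   43   49   44   30    0   -5]
 [  -8    6   46   78   76   81   43   43   47   57   55   54   47   39   50   43   56   79   72   76   53   55   46   -6  -12]
 [  -5  -13   41   87   81   84   61   45   54   53   40   45   45   36   52   41   60   92   74   84   50   48   50  -11  -11]
 [  -1    6   45   80   73   67   54   50   50   40   41   55   50   44   50   54   40   51   70   74   64   46   40   -2   -3]
 [  -6   -6   41   87   86   51   34   53   49   52   53   53   43   41   51   49   52   46   48   81   58   51   45    5    0]
 [  -6   -3   56   83   82 1994   49   44   57   52   43   50   56   49   48
[... 5384 characters left out ...]
  17   13   13    8   16   10   10    8    1    2   -4   19   11]
 [   2    4   12   10    1   -3   10    0    7    2    0    1   -2    9   15    4    3    2   -1    2   11   10    2   11   13   16   15   16    1    4    7    1   -4    4   12   10]
 [   3   12   13    1    1    6    8   21    0    9    8    5    2    7    9    2   -2    9   10    5    4    7    8   15    6    9    7    4   11    5    4    6    6    8   -7    7]
 [   5    2    6   18   10    6    8    9    8   -1   10    9    2    8   12   14   -1    7    6    0   14   10    7   14    7    3    5    5    9    8   15    7    8    9   10    3]]
[486.83047687 199.52036509  50.32243079]
[ 524.67109973 -164.08466608   38.70730207]
```

View pics/t1.png

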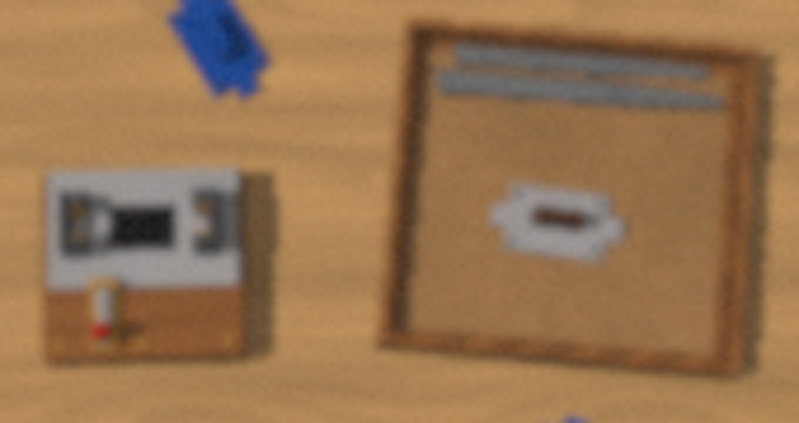

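View pics/s1.png

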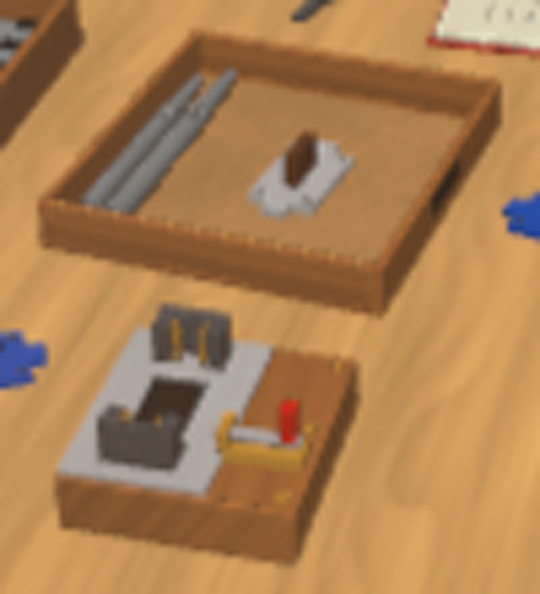

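The bracket (left) has its bolt on the near side, so its axes lie roughly along the world axes. The plate lies in the tray with its rib along y. I'll average a few frames, then fit box models for sub-pixel poses.

```bash
python3 - <<'E'
from h import *
for n in("top","side"):
    P=[];D=[]
    for i in range(5):
        p,d=optics.grab_frame(n);P.append(p.astype(float));D.append(d)
    D=np.array(D);D[D==0]=np.nan
    print(n,np.std(P,0).mean(),np.nanstd(D,0).mean())
    np.savez(n+'A.npz',p=np.mean(P,0),d=np.nanmedian(D,0))
    p=np.mean(P,0).clip(0,255).astype(np.uint8)
    if n=="top": crop(p,250,182,302,230,12,'pics/t2.png')
    else: crop(p,266,208,330,262,11,'pics/s2.png')
# gripper yaw feasibility later
E
```

```text
top 1.4452811814602726 6.1415763
side 0.380036307284002 nan
  var = nanvar(a, axis=axis, dtype=dtype, out=out, ddof=ddof,
<stdin>:8: RuntimeWarning: All-NaN slice encountered
```

View pics/t2.png

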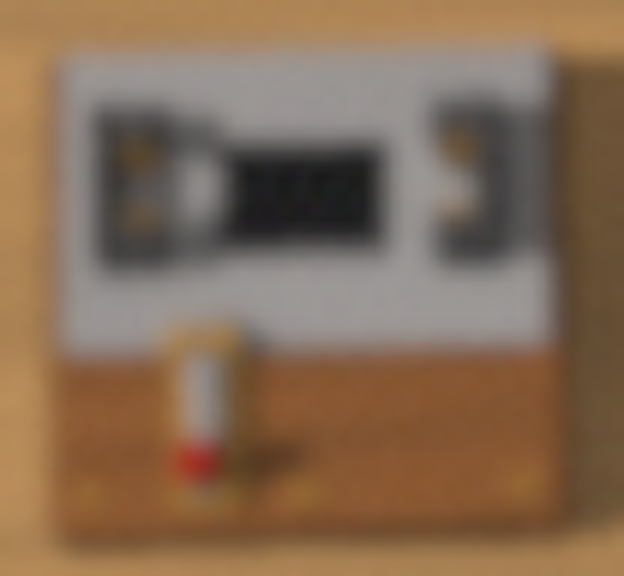

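View pics/s2.png

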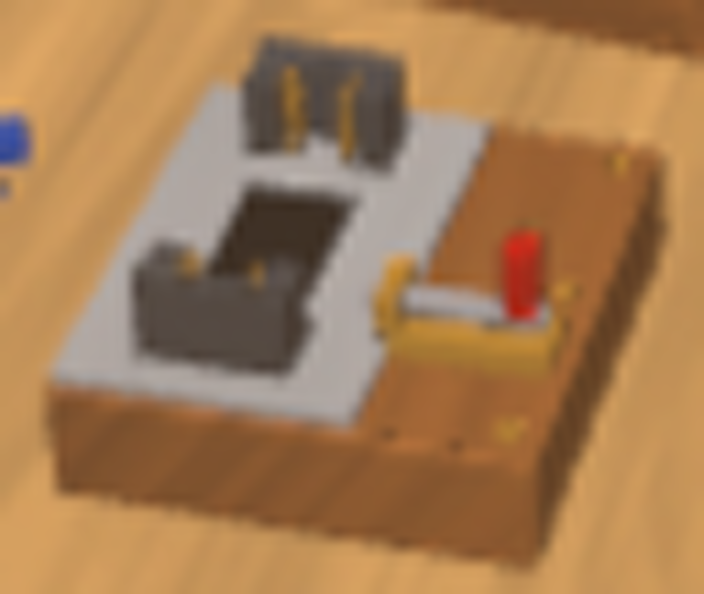

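```bash
cat > fit.py <<'E'
from h import *
from scipy.optimize import minimize
SS=8
def box(x0,x1,y0,y1,z0,z1,g):
    c=np.array([[x,y,z] for x in(x0,x1) for y in(y0,y1) for z in(z0,z1)],float)
    F={'x-':(0,1,3,2),'x+':(4,6,7,5),'y-':(0,4,5,1),'y+':(2,3,7,6),'z+':(1,5,7,3)}
    return [(g+k,c[list(f)]) for k,f in F.items()]
def render(n,boxes,pose,win):
    """boxes in paint order; returns labels->coverage maps (win) """
    x,y,th=pose[:3];R2=np.array([[np.cos(th),-np.sin(th),0],[np.sin(th),np.cos(th),0],[0,0,1]])
    c=optics.camera_params(n);K,R,t=c['mtx'],c['R'],np.array(c['t']).ravel()
    cam=-R.T@t
    u0,v0,u1,v1=win
    L=np.zeros(((v1-v0)*SS,(u1-u0)*SS),np.int32);names={'bg':0}
    polys=[]
    for b in boxes:
        for nm,f in b:
            W=f@R2.T+[x,y,0]
            nn=np.cross(W[1]-W[0],W[2]-W[1]);
            cen=W.mean(0)
            ax=nm[-2:];o={'x-':[-1,0,0],'x+':[1,0,0],'y-':[0,-1,0],'y+':[0,1,0],'z+':[0,0,1]}[ax]
            if (R2@np.array(o,float))@(cam-cen)<=0: continue
            p=W@R.T+t; p=p@K.T; p=p[:,:2]/p[:,2:]
            q=((p-[u0,v0]+0.5)*SS-0.5)
            i=names.setdefault(nm,len(names))
            cv2.fillPoly(L,[np.round(q*256).astype(np.int32)],i,shift=8)
    return L,names
def design(L,names,sig):
    M=[]
    for nm,i in names.items():
        m=(L==i).astype(np.float32)
        m=cv2.GaussianBlur(m,(0,0),sig*SS)
        m=cv2.resize(m,(L.shape[1]//SS,L.shape[0]//SS),interpolation=cv2.INTER_AREA)
        M.append(m)
    return np.stack(M,-1)
def fit(views,mkboxes,p0,step,wins,mask=None,fixed_sig=0.6):
    """params: x,y,th,*extra"""
    def cost(p,ret=False):
        tot=0
        for n,img in views.items():
            w=wins[n];L,nm=render(n,mkboxes(p),p,w)
            A=design(L,nm,fixed_sig);I=img[w[1]:w[3],w[0]:w[2]]
            A2=A.reshape(-1,A.shape[-1]);I2=I.reshape(-1,3)
            if mask is not None:
                k=mask[n][w[1]:w[3],w[0]:w[2]].ravel();A2=A2[k];I2=I2[k]
            A2=A2[:,A2.sum(0)>0.5]
            s=np.linalg.lstsq(A2,I2,rcond=None)
            tot+=((I2-A2@s[0])**2).mean()
        return tot
    best=None
    for rep in range(2):
        sim=np.vstack([p0]+[np.array(p0)+np.eye(len(p0))[i]*step[i] for i in range(len(p0))])
        r=minimize(cost,p0,method='Nelder-Mead',options=dict(initial_simplex=sim,maxiter=250,xatol=1e-3,fatol=1e-3))
        p0=r.x;step=np.array(step)*0.4
    return r.x,r.fun
def plate_boxes(z):
    return [box(-10,10,-59,-45,z,z+8,'e'),box(-10,10,45,59,z,z+8,'e'),box(-30,30,-45,45,z,z+8,'e'),box(-6,6,-23,23,z+8,z+40,'r')]
E
cat > f1.py <<'E'
from fit import *
I={n:np.load(n+'A.npz')['p'] for n in('top','side')}
for v in (('top',),('side',),('top','side')):
    c=proj('top',[525,-164,20]);s=proj('side',[525,-164,20])
    wins={'top':(346,182,384,212),'side':(300,170,332,200)}
    if v==('top',):print(c,s)
    print('plate',v,fit({n:I[n] for n in v},lambda p:plate_boxes(9),[525,-164,-0.08],[5,5,0.1],wins))
E
python3 f1.py
```

```text
[362.58881929 197.84917297] [316.20003548 186.80656396]
plate ('top',) (array([ 5.29796404e+02, -1.66507508e+02, -1.47653767e-01]), np.float64(24.351036537574682))
plate ('side',) (array([ 5.31014686e+02, -1.67551893e+02, -1.10875400e-01]), np.float64(140.47935235558165))
plate ('top', 'side') (array([ 5.30894322e+02, -1.67183717e+02, -1.37063504e-01]), np.float64(168.33335596881548))
```

```bash
cat > f2.py <<'E'
from fit import *
def bracket_boxes(p,th_w=8,ztop=81):
    # params x,y,th, block offset; frame dx
    return None
def frame_boxes(p):
    tw=p[3];B=[]
    def U(s):
        f=lambda a,b:(min(s*a,s*b),max(s*a,s*b))
        return [box(14.5,26.5,*f(46.5,60.5),50,81,'s'),box(-26.5,-14.5,*f(46.5,60.5),50,81,'s'),box(-26.5,26.5,*f(60.5,60.5+tw),50,83,'w')]
    return U
def fb(n):
    def mk(p):
        U=frame_boxes(p)
        if n=='top':
            # painter: far to near. camera above: walls first
            a=U(-1);b=U(1)
            return [a[2],a[1],a[0],b[2],b[1],b[0]]
        a=U(-1);b=U(1)   # side camera sits at +y,-ish: far = -y
        return [a[2],a[0],a[1],b[0],b[1],b[2]]
    return mk
if __name__=='__main__':
    I={n:np.load(n+'A.npz')['p'] for n in('top','side')}
    # block
    for n in('top','side'):
        c=optics.camera_params(n);print(n,'cam',-c['R'].T@c['t'])
    def blk(p): return [box(-85,85,-90,90,0,46,'b')]
    gray={}
    for n in ('top','side'):
        im=I[n].copy()
        w={'top':(246,178,308,236),'side':(264,203,332,266)}
        # mask out interior: use pixels near block outline only
        L,nm=render(n,blk([0,0,0]),[490,200,0.0],(0,0,640,400))
        m=(L>0).astype(np.uint8)
        m=cv2.resize(m,(640,400),interpolation=cv2.INTER_AREA)
        ring=cv2.dilate(m,np.ones((13,13)))
        print(n,np.argwhere(m).min(0),np.argwhere(m).max(0))
        mask=ring>0
        print('block',n,fit({n:im},blk,[488,200,0.0],[6,6,0.05],w,{n:mask}))
    for n in('top','side'):
        L,_=render(n,[box(-45,35,-33,33,50,50.1,'h')] ,[505,198,0],(0,0,640,400))
        h=cv2.resize((L>0).astype(np.uint8),(640,400),interpolation=cv2.INTER_AREA)
        L,_=render(n,[box(-40,40,-78,78,50,86,'h')] ,[505,198,0],(0,0,640,400))
        g=cv2.resize((L>0).astype(np.uint8),(640,400),interpolation=cv2.INTER_AREA)
        mask=(g>0)&(h==0)
        w={'top':(250,182,304,222),'side':(266,204,316,254)}
        x,f=fit({n:I[n]},fb(n),[505,198,0.0,8],[6,6,0.05,3],w,{n:mask});print('frame',n,x,f)
        vis=I[n].clip(0,255).astype(np.uint8).copy()
        vis=cv2.resize(vis[w[n][1]:w[n][3],w[n][0]:w[n][2]],None,fx=12,fy=12,interpolation=cv2.INTER_CUBIC)
        L,nm=render(n,fb(n)(x),x,w[n]); E=cv2.resize(L.astype(np.uint8),(vis.shape[1],vis.shape[0]),interpolation=cv2.INTER_NEAREST)
        e=cv2.morphologyEx(E,cv2.MORPH_GRADIENT,np.ones((2,2),np.uint8))>0
        vis[e]=(255,0,0)
        mk=cv2.resize(mask[w[n][1]:w[n][3],w[n][0]:w[n][2]].astype(np.uint8),(vis.shape[1],vis.shape[0]),interpolation=cv2.INTER_NEAREST)
        vis[mk==0]=vis[mk==0]//2
        cv2.imwrite(f'pics/frame_{n}.png',vis[:,:,::-1])
E
python3 f2.py
```

```text
top cam [ 107.90594574   18.44388402 1993.92463324]
side cam [  83.06798413 1334.7799229   985.57192603]
top [186 255] [227 298]
block top (array([4.91154012e+02, 1.86812184e+02, 5.92224193e-03]), np.float64(735.2084236103126))
side [215 270] [259 326]
block side (array([4.91257261e+02, 2.00960091e+02, 1.63889613e-02]), np.float64(767.8897873663952))
frame top [5.22062602e+02 1.97683132e+02 1.83917928e-02 1.68212057e+01] 295.7871869839449
frame side [5.22510428e+02 2.03662771e+02 1.41083128e-02 1.02652908e+01] 347.7601358073661
```

View pics/frame_top.png

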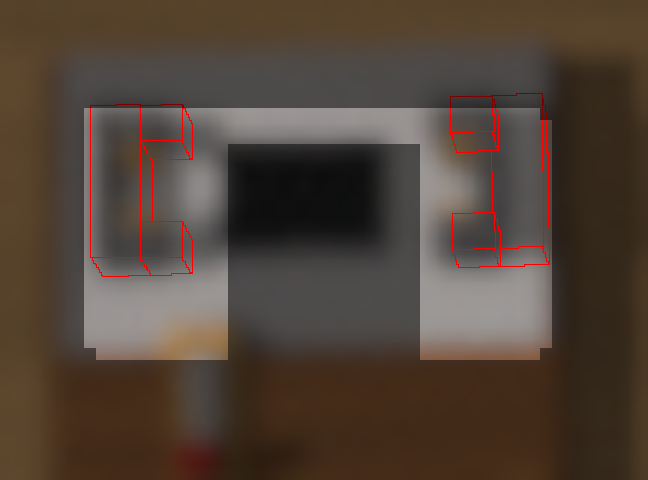

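View pics/frame_side.png

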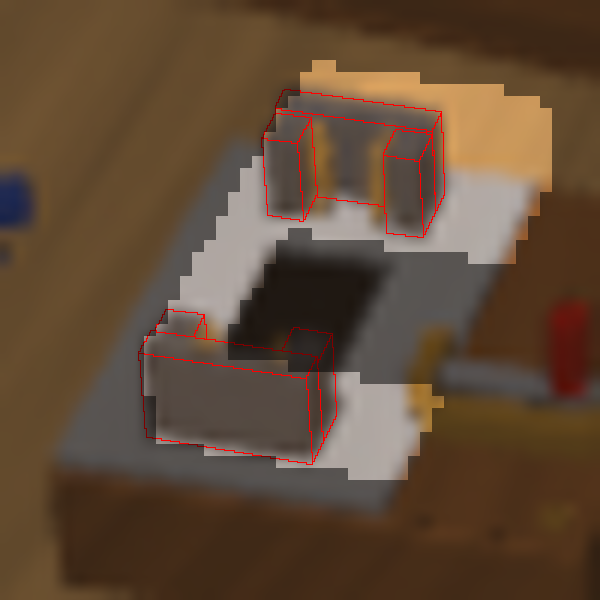

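```bash
python3 - <<'E'
from h import *
A=np.load('topA.npz')['p'];g=A.mean(-1)
np.set_printoptions(linewidth=200,suppress=True)
print('cols 258-264 mean over rows, left U'); print(g[186:210,259:263].mean(1).round())
print(g[186:210,287:292].mean(1).round())
for u in(261,289):
  for v in(190,191,204,205):print(u,v,world('top',u,v,81)[:2].round(1),world('top',u,v,50)[:2].round(1))
print('row 191-193 & 201-203 cols 254..300');print(g[191:194,254:300].mean(0).round());print(g[200:203,254:300].mean(0).round())
W=cloud('top',np.load('topA.npz')['d'])
S=W[184:226,252:300]; k=(S[...,2]>68)&(S[...,0]>480)&(S[...,2]<120)
P=S[k]
for s in(1,-1):
    Q=P[(P[:,1]-198)*s>0];print(len(Q),Q.min(0),Q.max(0),Q.mean(0))
E
```

```text
cols 258-264 mean over rows, left U
[142. 148. 150. 144. 124.  95.  75.  67.  67.  66.  69.  72.  76.  77.  75.  70.  67.  74. 101. 129. 145. 150. 151. 149.]
[145. 147. 144. 130. 105.  82.  74.  75.  78.  83.  96. 104. 102.  92.  78.  70.  70.  90. 121. 144. 151. 153. 153. 147.]
261 190 [548.6 259.3] [555.7 263.2]
261 191 [544.3 259.2] [551.4 263.1]
261 204 [489.7 258.3] [495.9 262.2]
261 205 [485.5 258.3] [491.6 262.1]
289 190 [547.6 143.7] [554.7 145.7]
289 191 [543.4 143.7] [550.4 145.7]
289 204 [488.8 143.4] [495.  145.5]
289 205 [484.6 143.4] [490.7 145.4]
row 191-193 & 201-203 cols 254..300
[123. 133. 136. 118.  90.  78.  81.  81.  77.  80.  92. 103. 107. 111. 122. 132. 136. 137. 137. 137. 137. 136. 137. 137. 136. 136. 135. 137. 143. 148. 144. 128. 103.  85.  79.  76.  72.  74.  83.
  91.  89.  79.  68.  71.  78.  82.]
[123. 134. 137. 118.  84.  68.  70.  72.  72.  74.  84.  94.  97.  88.  73.  58.  51.  52.  52.  54.  57.  58.  57.  58.  56.  57.  63.  84. 119. 142. 146. 133. 109.  86.  75.  70.  66.  67.  79.
  89.  90.  81.  69.  69.  75.  79.]
66 [492.89408068 250.34164881  70.24419248] [545.10332084 271.2310168   90.22781825] [519.67229701 262.10469505  80.10104387]
61 [494.53668808 131.8722823   68.58107799] [547.79645379 156.45546811  90.26013757] [518.66972363 143.76651192  79.14775231]
```

The side fit gives the frame near (521.5, 203.3) with yaw about 0.016, and the top-view edges and depth agree to 2 mm. The 3–23 mm clamp range can't be checked yet. The plate is at about (530.5, -167, yaw -0.13). Next I'll grasp it.

```bash
cat >> h.py <<'E'
def rot(th,s=1):
    y=s*np.array([np.cos(th),np.sin(th),0]);z=np.array([0,0,-1.]);return np.column_stack([np.cross(y,z),y,z])
E
python3 - <<'E'
from h import *
for s in(1,-1):
    for p,th in(((530.5,-167,120),-.13),((521.5,203.3,140),.016),((420,240,100),.016)):
        print(s,p,ctrl.solve_ik(np.array(p,float),rot(th,s)))
E
```

```text
1 (530.5, -167, 120) [-4.60593839e-01  2.66894873e-01  1.68248336e+00 -4.44089210e-16
  1.19221442e+00 -3.30593839e-01]
1 (521.5, 203.3, 140) [ 2.17095308e-01  2.50250170e-01  1.65759978e+00 -4.44089210e-16
  1.23374270e+00  2.01095308e-01]
1 (420, 240, 100) [ 3.39992733e-01  1.49686984e-01  1.87373150e+00 -4.44089210e-16
  1.11817417e+00  3.23992733e-01]
-1 (530.5, -167, 120) [-4.60593839e-01  2.66894873e-01  1.68248336e+00 -4.44089210e-16
  1.19221442e+00  2.81099881e+00]
-1 (521.5, 203.3, 140) None
-1 (420, 240, 100) [ 3.39992733e-01  1.49686984e-01  1.87373150e+00 -4.44089210e-16
  1.11817417e+00 -2.81759992e+00]
```

```bash
python3 - <<'E'
from h import *
R=rot(-.13)
ctrl.move_ptp(np.array([530.5,-167,140.]),R)
ctrl.gripper_to(45)
print(sensors.read_state()['eef_pos'])
for n in("top","side"):
    p,d=optics.grab_frame(n)
    if n=='side':crop(p,270,130,370,230,6,'pics/s3.png')
print(ctrl.move_l(np.array([530.5,-167,47.]),vel=80,threshold=10))
print(sensors.read_state())
p,d=optics.grab_frame('side');crop(p,270,130,370,230,6,'pics/s4.png')
E
```

```text
[ 530.45512635 -167.16272201  140.01824362]
False
{'t': 4.4917, 'q': array([-4.60573978e-01,  3.66680218e-01,  1.72501543e+00, -1.59468756e-06,
        1.04841290e+00, -3.30600340e-01]), 'qvel': array([-7.49683502e-04, -4.05877203e-03,  2.65855543e-03, -1.60934639e-03,
       -4.35425222e-05, -3.93687414e-04]), 'tau': array([-5.29498957e-04, -3.93624508e+01, -2.35495126e+01, -4.71266885e-04,
        6.46899833e-03, -2.07762980e-05]), 'eef_pos': array([ 531.11221737, -167.29208705,   47.70235781]), 'eef_rot': array([[ 1.29607537e-01,  9.91564481e-01,  1.32884829e-03],
       [ 9.91565254e-01, -1.29606752e-01, -6.60869245e-04],
       [-4.83066760e-04,  1.40329343e-03, -9.99998899e-01]]), 'force': array([-0.40242434,  0.45589256, -0.13431143]), 'wrist_torque': array([-0.03426803, -0.00262569,  0.04061162]), 'grip_width': 44.88342793210876}
```

View pics/s4.png

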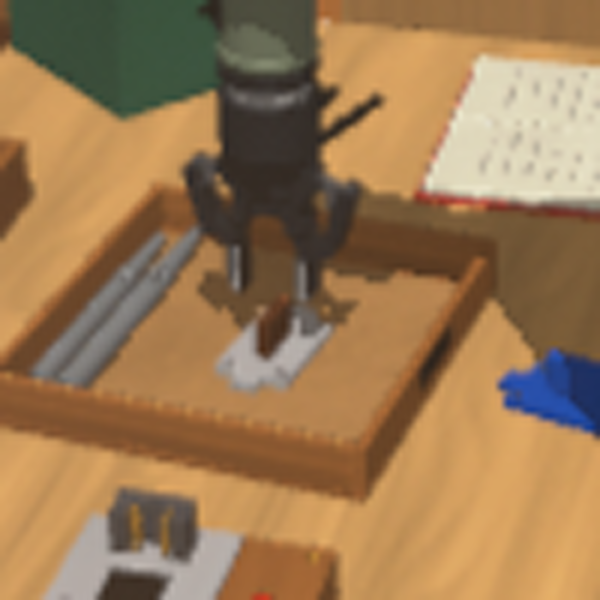

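```bash
python3 - <<'E'
from h import *
for X in([531,-167,47],[531,-167,22],[531,-167,49],[531,-167,17],[509,-164,30],[553,-170,30]):
    print(X,(proj('side',X)-[270,130])*6, proj('top',X))
p,d=optics.grab_frame('side');crop(p,290,160,340,200,14,'pics/s5.png')
p,d=optics.grab_frame('top');crop(p,330,165,400,225,11,'pics/t5.png')
E
```

```text
[531, -167, 47] [270.02178505 307.68400984] [363.83460673 195.09757101]
[531, -167, 22] [270.69137925 335.63203983] [363.30418189 196.35742625]
[531, -167, 49] [269.96778566 305.4301422 ] [363.87760575 194.99544054]
[531, -167, 17] [270.82410983 341.17204959] [363.19964208 196.60572727]
[509, -164, 30] [297.13704519 332.36084627] [362.89290591 201.07954064]
[553, -170, 30] [244.03596313 321.15250052] [364.04963366 190.85758593]
```

View pics/s5.png

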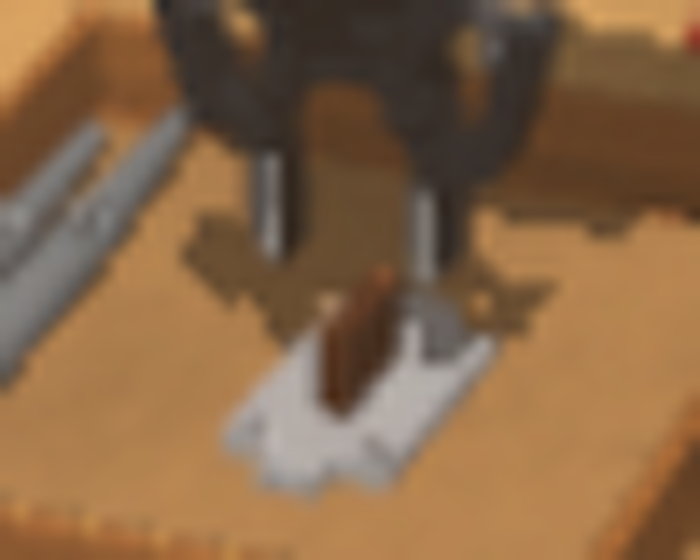

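View pics/t5.png

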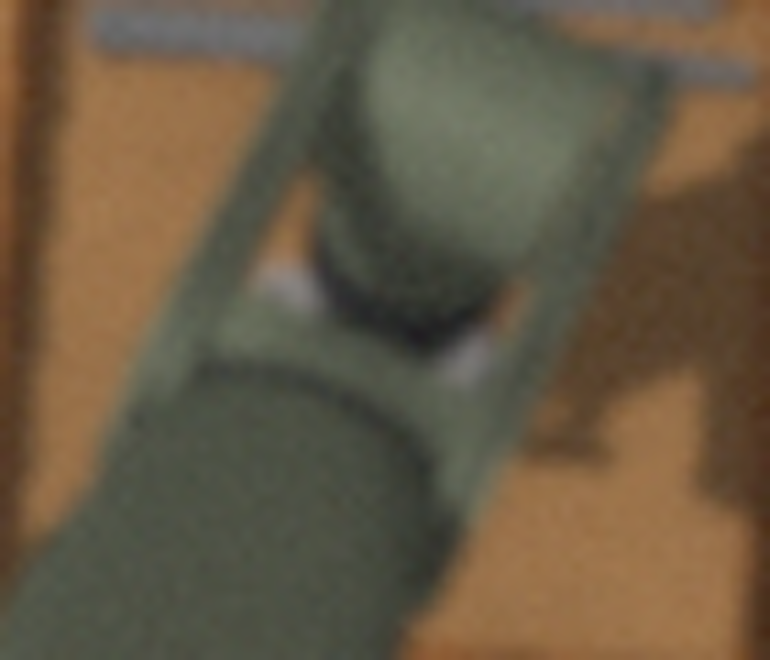

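```bash
python3 - <<'E'
from h import *
D=[];
for i in range(4):
    p,d=optics.grab_frame('side');d=d.copy();d[d==0]=np.nan;D.append(d)
d=np.nanmedian(D,0);W=cloud('side',d)
np.set_printoptions(linewidth=200,suppress=True)
# finger pixels in full coords
for s5 in((268,180),(272,220),(275,245),(425,210),(428,250),(430,268),(450,230),(360,300),(350,350),(440,340),(300,450)):
    u=int(round(s5[0]/14+290-.5));v=int(round(s5[1]/14+160-.5));print(s5,u,v,np.nanmedian(W[v-1:v+2,u:u+1].reshape(-1,3),0).round(1),p[v,u])
E
```

```text
(268, 180) 309 172 [ 555.6 -158.1   97.9] [104  97  91]
(272, 220) 309 175 [ 556.  -158.7   81.5] [127 119 114]
(275, 245) 309 177 [ 556.8 -159.7   70.1] [135 128 122]
(425, 210) 320 174 [ 503.1 -154.    96.5] [113 106 100]
(428, 250) 320 177 [ 503.5 -155.2   82.4] [122 115 109]
(430, 268) 320 179 [ 503.4 -153.9   70.6] [125 118 112]
(450, 230) 322 176 [ 493.9 -154.    87.4] [60 52 46]
(360, 300) 315 181 [ 531.3 -168.1   47.8] [99 62 39]
(350, 350) 314 184 [ 529.4 -144.1   47.9] [86 55 35]
(440, 340) 321 184 [ 512.  -200.2   16.7] [107 100  96]
(300, 450) 311 192 [ 537.4 -121.2   17.1] [181 175 169]<stdin>:5: RuntimeWarning: All-NaN slice encountered
```

By side-camera depth, the fingertips are at z of about 66 mm. With the reported TCP at 47.7 they should be at about 22–30. The rib itself measures correctly at z = 48. I'll resolve this before gripping, using the gripper's own state and a fresh picture.

```bash
python3 - <<'E'
from h import *
s=sensors.read_state();print(s['t'],s['eef_pos'],s['q'],s['grip_width'])
ctrl.gripper_to(20,20)
s=sensors.read_state();print(s['t'],s['eef_pos'],s['grip_width'],s['force'])
p,d=optics.grab_frame('side');crop(p,290,150,340,200,12,'pics/s6.png')
W=cloud('side',d)
for u in range(310,320):
    print(u,[tuple(W[v,u].round().astype(int)) for v in range(176,183)])
E
```

```text
4.8417 [ 530.63582618 -167.06539607   47.25130966] [-4.60592840e-01  3.67023205e-01  1.72569419e+00  4.34984161e-06
  1.04841442e+00 -3.30584677e-01] 45.152753591549015
5.2083 [ 530.47086716 -167.00604834   46.97853633] 19.744800476570404 [ 0.70137022 -0.37003337 -0.09159018]
310 [(np.int64(553), np.int64(-162), np.int64(74)), (np.int64(584), np.int64(-260), np.int64(9)), (np.int64(581), np.int64(-251), np.int64(10)), (np.int64(577), np.int64(-239), np.int64(11)), (np.int64(576), np.int64(-235), np.int64(8)), (np.int64(569), np.int64(-213), np.int64(16)), (np.int64(569), np.int64(-213), np.int64(11))]
311 [(np.int64(549), np.int64(-165), np.int64(74)), (np.int64(550), np.int64(-169), np.int64(66)), (np.int64(577), np.int64(-255), np.int64(8)), (np.int64(574), np.int64(-244), np.int64(9)), (np.int64(572), np.int64(-238), np.int64(7)), (np.int64(568), np.int64(-225), np.int64(10)), (np.int64(568), np.int64(-222), np.int64(5))]
312 [(np.int64(544), np.int64(-164), np.int64(75)), (np.int64(541), np.int64(-156), np.int64(75)), (np.int64(541), np.int64(-155), np.int64(70)), (np.int64(570),
[... 1796 characters left out ...]
), np.int64(-176), np.int64(39))]
318 [(np.int64(513), np.int64(-156), np.int64(84)), (np.int64(512), np.int64(-150), np.int64(82)), (np.int64(515), np.int64(-163), np.int64(69)), (np.int64(513), np.int64(-156), np.int64(68)), (np.int64(515), np.int64(-160), np.int64(60)), (np.int64(522), np.int64(-185), np.int64(40)), (np.int64(521), np.int64(-183), np.int64(35))]
319 [(np.int64(510), np.int64(-163), np.int64(80)), (np.int64(509), np.int64(-159), np.int64(77)), (np.int64(510), np.int64(-160), np.int64(72)), (np.int64(510), np.int64(-162), np.int64(65)), (np.int64(535), np.int64(-249), np.int64(6)), (np.int64(528), np.int64(-222), np.int64(17)), (np.int64(523), np.int64(-206), np.int64(21))]
```

View pics/s6.png

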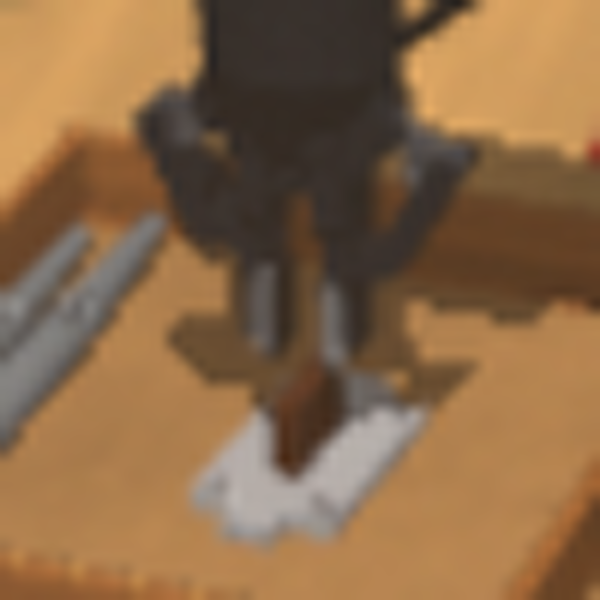

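With the opening at 20 mm, x and y agree with the reported pose. The tips are still at about z = 60, so the hand really is about 38 mm higher than `tcp_to_tips` implies. I'll go down in guarded steps and let the cameras and contact decide.

```bash
python3 - <<'E'
from h import *
ctrl.gripper_to(30)
a=sensors.read_state()['eef_pos']
print(ctrl.move_l(np.array([530.5,-167,27.]),vel=40,threshold=6))
s=sensors.read_state();print(s['t'],s['eef_pos'],s['force'])
p,d=optics.grab_frame('side');crop(p,290,150,340,200,12,'pics/s7.png')
E
```

```text
False
6.1667 [ 530.43047726 -166.96323639   26.78599092] [ 0.20425471  0.89652235 -0.324047  ]
```

View pics/s7.png

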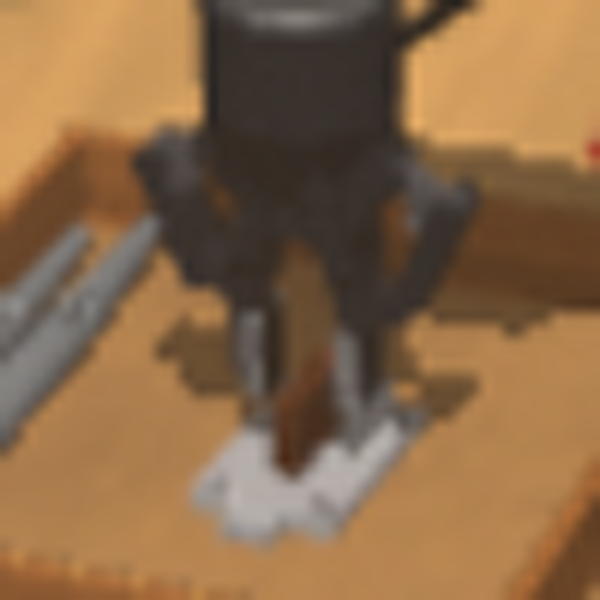

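```bash
cat > tip.py <<'E'
from h import *
def tips(n=3,verbose=False):
    D=[]
    for i in range(n):
        p,d=optics.grab_frame('side');d=d.copy();d[d==0]=np.nan;D.append(d)
    import warnings;warnings.simplefilter('ignore')
    W=cloud('side',np.nanmedian(D,0));s=sensors.read_state();e=s['eef_pos']
    k=(abs(W[...,0]-e[0])<60)&(abs(W[...,1]-e[1]-11)<8)&(W[...,2]>20)&(W[...,2]<300)
    return W,k,s
if __name__=='__main__':
    W,k,s=tips();e=s['eef_pos'];print(e,s['grip_width'])
    v,u=np.nonzero(k)
    for x0 in range(-60,60,10):
        m=(W[v,u,0]-e[0]>x0)&(W[v,u,0]-e[0]<=x0+10)
        if m.sum():print(x0,m.sum(),np.sort(W[v,u,2][m])[:6].round(),W[v,u,2][m].max().round())
E
python3 tip.py
```

```text
[ 530.7797466  -167.14552783   27.31088602] 30.13143866692105
-60 17 [101. 106. 112. 113. 116. 121.] 143.0
-50 20 [ 91.  95.  96.  98. 102. 105.] 155.0
-40 74 [68. 87. 87. 88. 92. 95.] 299.0
-30 47 [42. 51. 52. 52. 58. 58.] 260.0
-20 26 [45. 51. 56. 65. 68. 72.] 154.0
-10 27 [20. 21. 28. 31. 32. 38.] 155.0
0 23 [ 27.  48.  48. 115. 115. 116.] 151.0
10 33 [44. 44. 59. 61. 62. 66.] 157.0
20 33 [65. 69. 73. 78. 80. 80.] 264.0
30 15 [ 90.  94.  95.  98. 106. 110.] 290.0
40 10 [ 87.  92.  96. 108. 109. 113.] 279.0
50 6 [112. 116. 122. 131. 136. 142.] 142.0
```

The depth puts the tips at about z = 43 with TCP z = 27, and the gripper body at about 115. All three stages agree that the hand sits 35–40 mm higher than the reported tool frame. A slow guarded touch on the plate (top at z = 17) will give the true offset.

```bash
python3 - <<'E'
from h import *
r=ctrl.move_l(np.array([530.5,-167,-8.]),vel=20,threshold=4)
s=sensors.read_state();print(r,s['t'],s['eef_pos'],s['force'],s['grip_width'])
p,d=optics.grab_frame('side');crop(p,290,150,340,200,12,'pics/s8.png')
E
```

```text
True 7.5083 [ 530.41712026 -166.95572955    3.12972705] [-0.26230627  0.35681999  4.22808883] 30.133816288877224
```

View pics/s8.png

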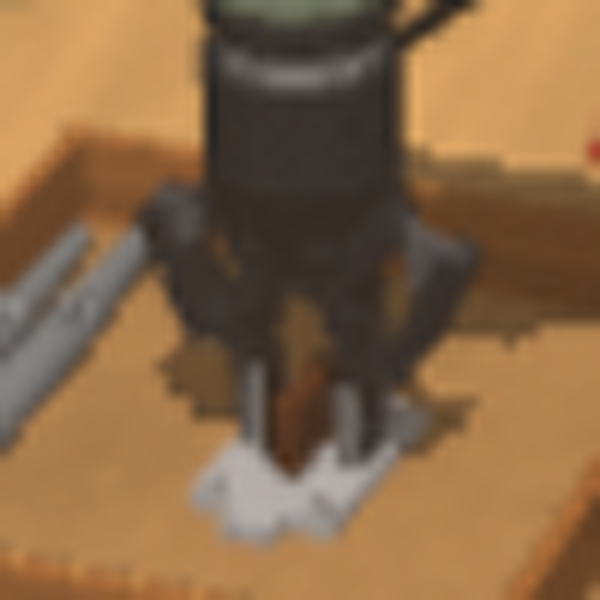

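Contact came at TCP z = 3.1, with the tips on the plate top at z = 17. The true tips are therefore 14 mm behind the TCP at 30 mm opening, and I'll use that measured offset. I'll raise by 6 mm, grip and lift.

```bash
python3 - <<'E'
from h import *
ctrl.move_l(np.array([530.5,-167,9.]),vel=30)
ctrl.gripper_to(0,60)
s=sensors.read_state();print(s['t'],s['eef_pos'],s['force'],s['grip_width'])
print(ctrl.move_l(np.array([530.5,-167,14.]),vel=30))
ctrl.hold(.2)
s=sensors.read_state();print(s['t'],s['eef_pos'],s['force'],s['wrist_torque'],s['grip_width'])
ctrl.move_l(np.array([530.5,-167,75.]),vel=100)
s=sensors.read_state();print(s['t'],s['eef_pos'],s['force'],s['wrist_torque'],s['grip_width'])
p,d=optics.grab_frame('side');crop(p,285,140,345,200,10,'pics/s9.png')
E
```

```text
8.225 [ 530.66570654 -167.05042959    9.02207464] [0.13609328 0.17010573 0.07184423] 10.796507168612898
False
8.7417 [ 530.16429531 -166.84102845   13.69431573] [-0.37581203 -0.44967093 -3.46939049] [ 0.00917614 -0.04341669 -0.03519423] 11.039195529244447
9.5 [ 529.98994784 -166.76518039   74.57763859] [ 0.0982896   0.98816061 -3.2865564 ] [ 0.03580593  0.00411867 -0.0160726 ] 10.736454614191938
```

View pics/s9.png

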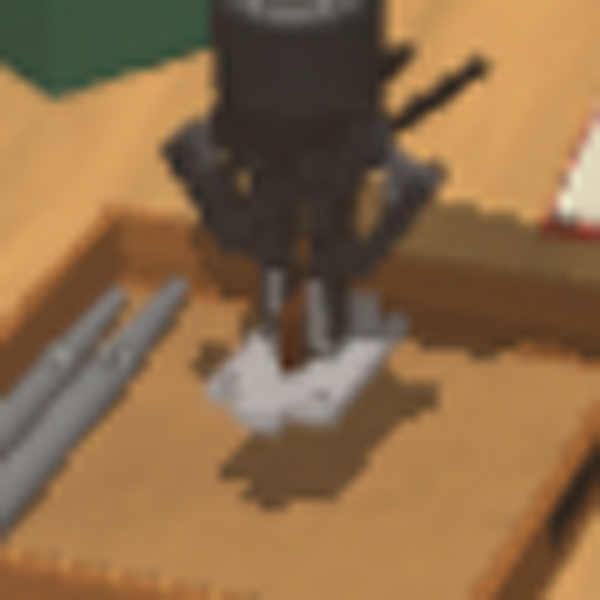

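The plate is held at width 11 mm with about 3.3 N of extra weight and hangs level. Its underside z now equals the TCP z. I'll move above the frame and fit it there in the same camera.

```bash
python3 - <<'E'
from h import *
ctrl.move_l(np.array([530.5,-167,125.]),vel=150)
ctrl.move_ptp(np.array([521.5,203.3,125.]),rot(.016))
ctrl.move_l(np.array([521.5,203.3,98.]),vel=80)
ctrl.hold(.2)
s=sensors.read_state();print(s['t'],s['eef_pos'],s['eef_rot'][:,1],s['force'],s['grip_width'])
for n in('top','side'):
    P=[];
    for i in range(3):
        p,d=optics.grab_frame(n);P.append(p.astype(float))
    np.savez(n+'B.npz',p=np.mean(P,0),d=d)
crop(np.load('sideB.npz')['p'].astype(np.uint8),262,180,332,256,9,'pics/s10.png')
crop(np.load('topB.npz')['p'].astype(np.uint8),245,175,310,230,11,'pics/t10.png')
E
```

```text
12.1083 [522.01381082 203.43970572  98.55718207] [0.99987003 0.01608119 0.0011502 ] [ 0.76101396  0.9644651  -2.22079027] 11.028253437695314
```

View pics/s10.png

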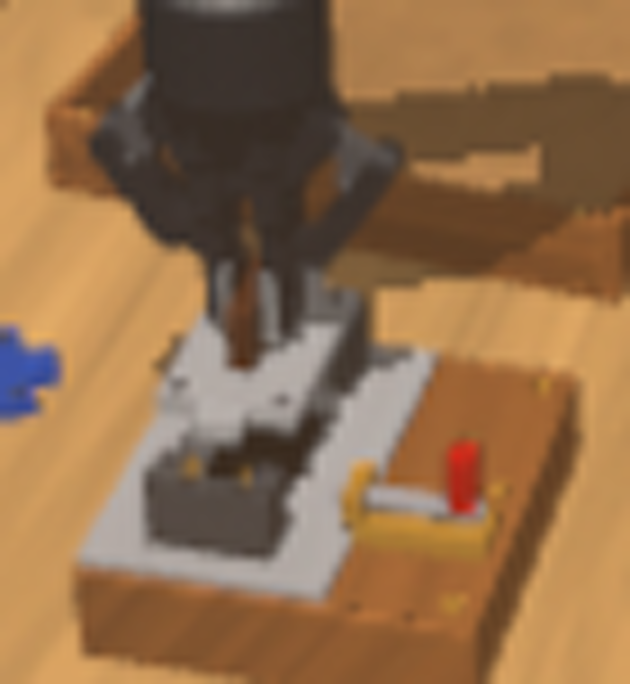

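View pics/t10.png

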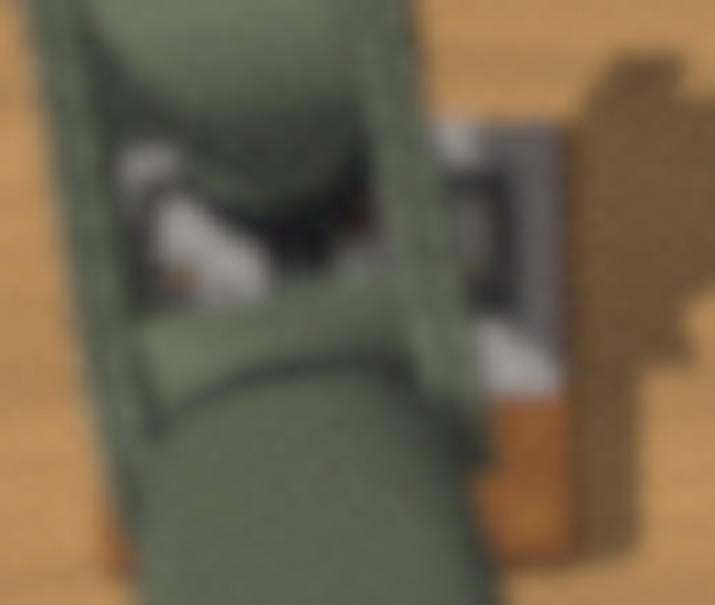

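```bash
cat > ov.py <<'E'
from fit import *; from f2 import fb
def ov(n,img,items,w,s,f):
    vis=cv2.resize(img.clip(0,255).astype(np.uint8)[w[1]:w[3],w[0]:w[2]],None,fx=s,fy=s,interpolation=cv2.INTER_CUBIC)
    for boxes,pose,col in items:
        L,nm=render(n,boxes,pose,w);E=cv2.resize(L.astype(np.uint8),(vis.shape[1],vis.shape[0]),interpolation=cv2.INTER_NEAREST)
        vis[cv2.morphologyEx(E,cv2.MORPH_GRADIENT,np.ones((2,2),np.uint8))>0]=col
    cv2.imwrite(f,vis[:,:,::-1])
E
python3 - <<'E'
from ov import *
I=np.load('sideB.npz')['p'];w=(272,200,312,246)
ov('side',I,[(plate_boxes(98.3),[521.7,203.3,.016],(255,0,0)),(fb('side')([0,0,0,10]),[521.5,203.3,.016],(0,0,255))],w,13,'pics/ov1.png')
E
```

```text
(no output)
```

View pics/ov1.png

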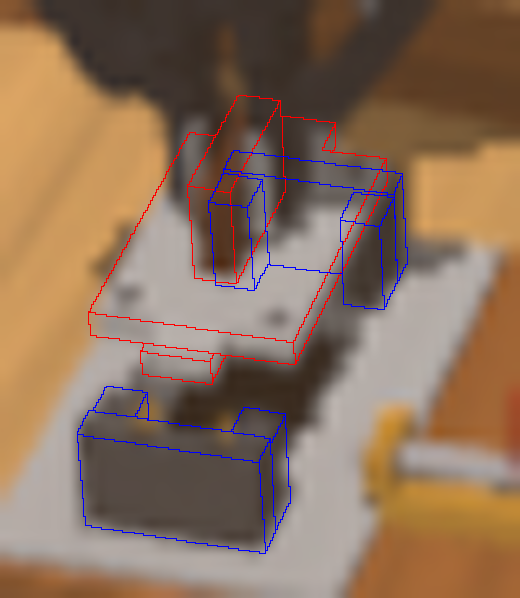

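```bash
python3 - <<'E'
from ov import *
I=np.load('sideB.npz')['p'];w=(272,200,312,246)
J=((I/255)**0.6*255)
v=cv2.resize(J.clip(0,255).astype(np.uint8)[w[1]:w[3],w[0]:w[2]],None,fx=13,fy=13,interpolation=cv2.INTER_LANCZOS4)
cv2.imwrite('pics/r1.png',v[:,:,::-1])
wins={'side':(274,208,304,232)}
for dz in(0,):
  L,_=render('side',[box(-34,34,-15,68,98,106,'h')],[521.7,203.3,.016],(0,0,640,400))
  m=cv2.resize((L>0).astype(np.uint8),(640,400),interpolation=cv2.INTER_AREA)>0
  print(fit({'side':I},lambda p:plate_boxes(98.3),[521.7,203.3,.016],[4,4,.03],wins,{'side':m}))
  print(fit({'side':I},lambda p:plate_boxes(98.3+p[3]),[521.7,203.3,.016,0],[4,4,.03,3],wins,{'side':m}))
E
```

```text
(array([ 5.19260965e+02,  2.01200946e+02, -3.56158396e-02]), np.float64(839.2825277441133))
(array([ 5.17581850e+02,  2.05518420e+02, -3.48026068e-02,  3.41250686e+00]), np.float64(839.2825277441133))
```

View pics/r1.png

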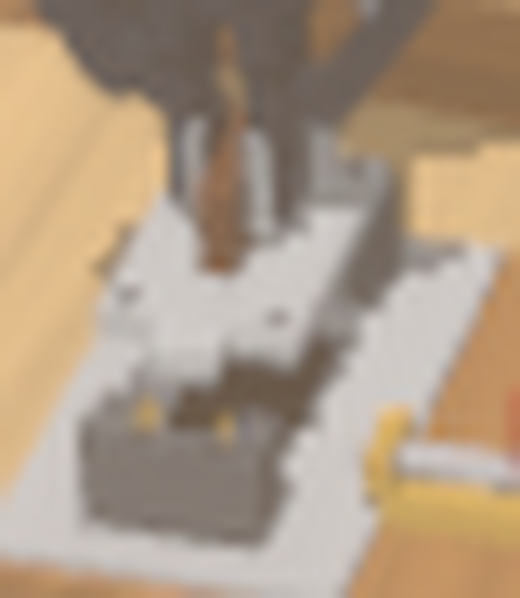

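```bash
python3 - <<'E'
from ov import *
f=lambda X:(proj('side',X)-[272,200]+.5)*13
for dx in(-3,0,3):
    print(dx,f([521.5+dx-.016*53,203.3+53.5,81]), f([521.5+dx-.016*53+10,203.3+53.5,81]),f([521.5+dx-.016*53-10,203.3+53.5,81]))
I=np.load('sideA.npz')['p']
# clip yellow in A images (unoccluded), colour score
w=(266,208,312,250)
for nm in('sideA','sideB'):
    I=np.load(nm+'.npz')['p'];Y=(I[...,0]-I[...,2])
    print(nm);print(Y[226:238,276:296].round().astype(int))
Y=np.load('sideA.npz')['p'];Y=Y[...,0]-Y[...,2]
print(Y[211:224,286:304].round().astype(int))
E
```

```text
-3 [196.47262298 416.62193637] [162.9712859  411.18874242] [230.07964223 422.0722697 ]
0 [186.41114793 414.99018224] [152.94141831 409.56211433] [219.98641009 420.43536524]
3 [176.3591708  413.35996846] [142.92100392 407.93701935] [209.90272084 418.80000844]
sideA
[[103 105  91  41  14  13  12  13  14  14  13  14  23  26  25  25  25  25
   23  22]
 [103  96  58  18  13  13  12  14  14  13  14  16  25  26  25  25  26  26
   25  25]
 [104  85  22  14  14  13  13  13  13  13  14  23  26  25  26  26  26  26
   26  26]
 [ 92  44  13  15  14  13  13  13  13  14  16  25  25  25  26  26  26  26
   26  25]
 [ 71  18  14  15  16  14  20  33  13  14  23  26  25  26  26  26  26  26
   26  21]
 [ 41  13  14  14  17  21  49  74  37  17  26  26  30  36  23  20  22  24
   26  17]
 [ 17  14  16  17  18  23  51  71  38  24  26  26  42  65  19  18  18  20
   22  15]
 [ 13  15  17  18  18  20  29  34  22  18  18  19  31  55  17  16  16  22
   17  15]
 [ 14  15  18  19  19  19  19  18  17  18  18  18  23  30  19  18  19  19
   14  14]
 [ 15  14  17  19  20  20  19  18  18  18  19  19  19  19  18  18  21 
[... 1488 characters left out ...]
 32  15  15  17  55 112]
 [ 74  81  28  16  20  49  88  42  17  17  21  43  53  15  15  16  54 112]
 [ 26  27  16  18  19  48  96  63  17  17  35  74  35  16  16  17  56 113]
 [ 13  13  15  18  18  46  96  53  18  17  34  72  27  17  18  19  48  98]
 [ 13  13  15  18  19  39  83  61  17  17  36  78  28  18  18  20  23  31]
 [ 12  12  14  18  18  32  69  65  18  18  38  84  29  19  19  19  16  13]
 [ 13  13  14  18  18  33  64  47  14  15  34  87  38  18  18  20  15  13]
 [ 12  12  14  18  17  28  57  26  13  13  23  82  31  17  18  17  14  15]
 [ 13  13  12  13  14  16  20  15  13  13  18  43  17  19  19  15  13  15]
 [ 14  13  12  14  13  14  13  13  14  13  14  16  13  13  14  14  14  14]]
```

In the side view the ear, clip tops (about col 282.8 and 288.7, row 231) and frame outline agree with my estimate to about 1 mm. I'll make a slow guarded descent and tell by height which part it meets: lip at 86, rim at 81, or clips below that.

```bash
cat > desc.py <<'E'
from h import *
import sys
def desc(x,y,z,thr,vel=15,th=.016):
    r=ctrl.move_l(np.array([x,y,z]),rot(th),vel=vel,threshold=thr)
    ctrl.hold(.1)
    s=[sensors.read_state() for _ in range(5)]
    m=lambda k:np.mean([q[k] for q in s],0).round(2)
    print(r,s[0]['t'],m('eef_pos'),m('force'),m('wrist_torque'));return r
E
python3 - <<'E'
from desc import *
desc(521.7,203.3,90,None,40)
desc(521.7,203.3,76,9)
p,d=optics.grab_frame('side');crop(p,262,190,322,250,10,'pics/s11.png')
E
```

```text
False 12.8583 [521.64 203.29  89.83] [-0.7   0.32 -3.26] [-0.01 -0.05  0.02]
False 14.0417 [522.52 203.39  76.51] [ 3.07 -1.14 -0.32] [-0.   -0.63  0.02]
```

View pics/s11.png

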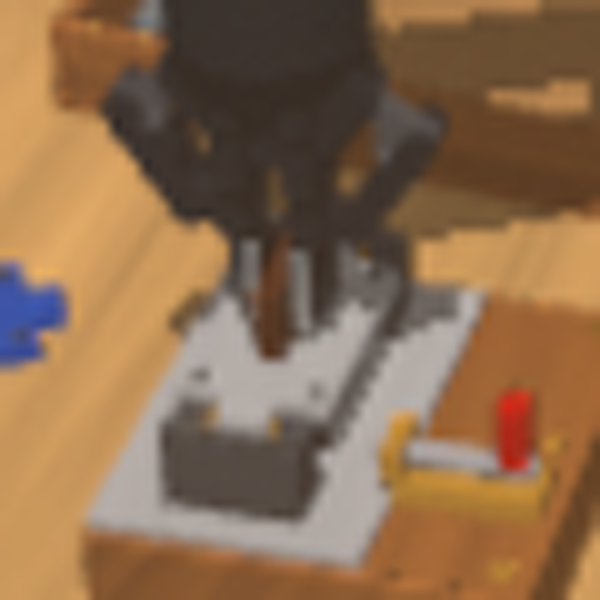

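Both ears have entered between the clips: z = 76.5, only 3 N vertical, and 3 N sideways toward +x. I'll shift x by 0.7 mm to relieve that and continue in guarded steps.

```bash
python3 - <<'E'
from desc import *
desc(522.4,203.3,75,12)
desc(522.4,203.3,66,14)
E
```

```text
False 14.4417 [522.77 203.38  75.22] [ 3.19 -0.03  0.74] [ 0.04 -0.63  0.05]
False 15.2917 [522.62 203.41  66.2 ] [3.43 0.34 4.54] [ 0.03 -0.42 -0.05]
```

```bash
python3 - <<'E'
from desc import *
desc(523.1,203.3,65.5,12)
if not desc(523.1,203.3,54,14): desc(523.1,203.3,46.5,7,6)
E
```

```text
False 15.6417 [522.83 203.37  65.41] [1.09 1.45 4.54] [ 0.11 -0.25  0.04]
False 16.6583 [522.83 203.17  53.72] [ 0.58 -0.53  2.1 ] [ 0.01 -0.29  0.03]
True 17.5333 [523.11 203.39  50.  ] [-0.16 -0.36  2.12] [ 0.05  0.14 -0.02]
```

```bash
python3 - <<'E'
from desc import *
desc(523.1,203.3,46.5,10,5)
s=sensors.read_state();print(s['grip_width'])
P=[optics.grab_frame('side')[0].astype(float) for _ in range(3)]
I=np.mean(P,0);np.save('C.npy',I)
from ov import *
ov('side',I,[],(266,194,326,252),10,'pics/c0.png')
ov('side',I,[(plate_boxes(50),[523.1,203.3,.016],(255,0,0))],(266,194,326,252),10,'pics/c1.png')
E
```

```text
True 18.0833 [523.11 203.39  49.99] [ 1.07 -1.93  3.05] [ 0.06  0.02 -0.01]
11.111313592979332
```

View pics/c0.png

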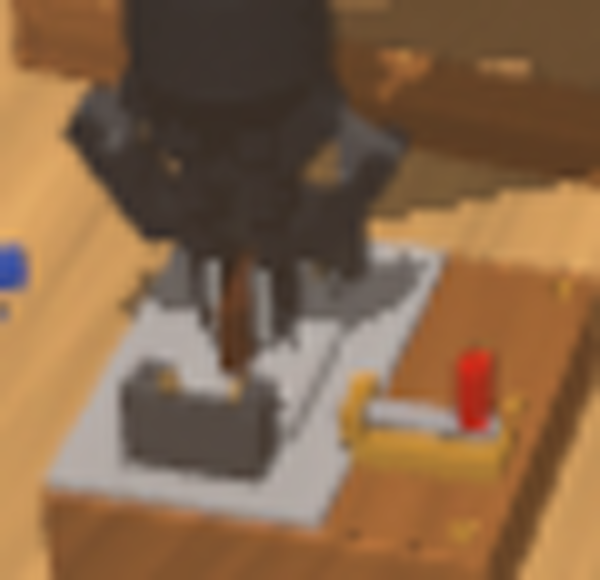

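View pics/c1.png

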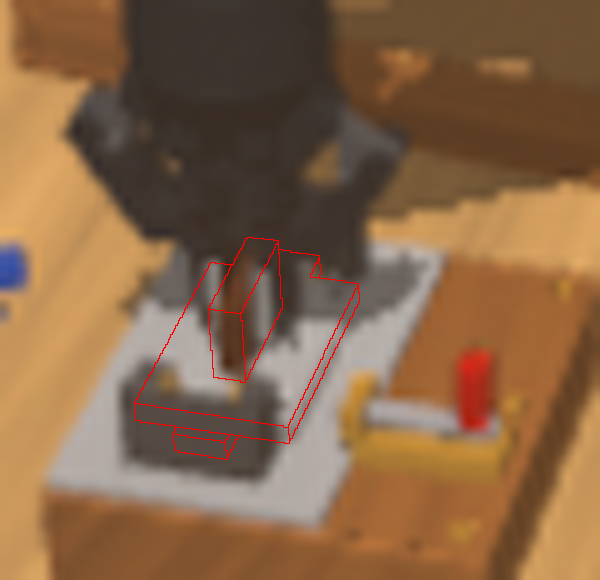

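The plate stopped hard at z = 49.99 twice, so it is on the floor, and its right edge matches the prediction for the seated pose. I'll release, withdraw and check from above.

```bash
python3 - <<'E'
from desc import *
ctrl.gripper_to(32,20)
ctrl.move_l(np.array([523.1,203.3,130.]),vel=120)
s=sensors.read_state();print(s['t'],s['eef_pos'],s['force'])
ctrl.move_ptp(np.array([400.,60,130.]),rot(.016))
I={}
for n in('top','side'):
    P=[];D=[]
    for i in range(4):
        p,d=optics.grab_frame(n);P.append(p.astype(float));d=d.copy();d[d==0]=np.nan;D.append(d)
    I[n]=np.mean(P,0);np.savez(n+'D.npz',p=I[n],d=np.nanmedian(D,0))
from ov import *
ov('side',I['side'],[(plate_boxes(50),[523.1,203.3,.016],(255,0,0))],(266,200,326,262),9,'pics/d_side.png')
ov('side',I['side'],[],(266,200,326,262),9,'pics/d_side0.png')
ov('top',I['top'],[],(250,182,302,230),11,'pics/d_top.png')
print(sensors.read_state()['t'])
E
```

```text
19.3833 [522.3872695  203.11605088 129.2551267 ] [ 0.38258879  0.16245467 -0.5991046 ]
20.5667<stdin>:11: RuntimeWarning: All-NaN slice encountered
```

View pics/d_side.png

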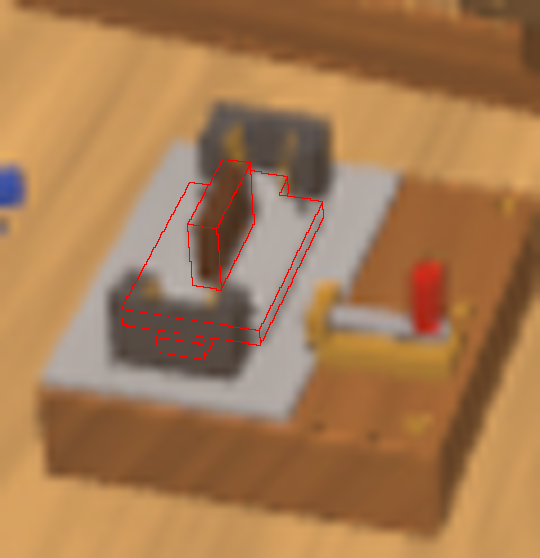

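View pics/d_side0.png

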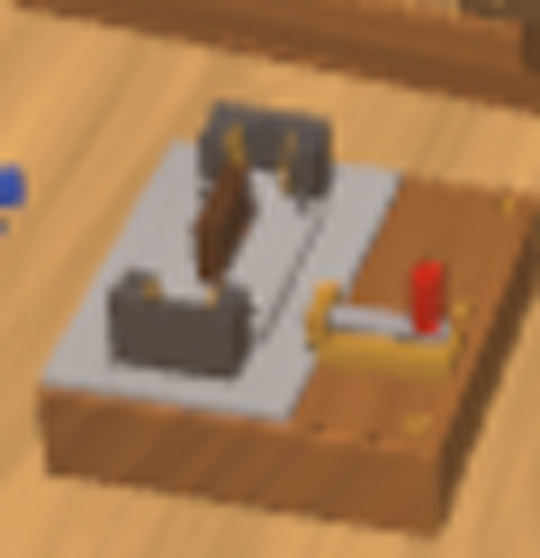

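View pics/d_top.png

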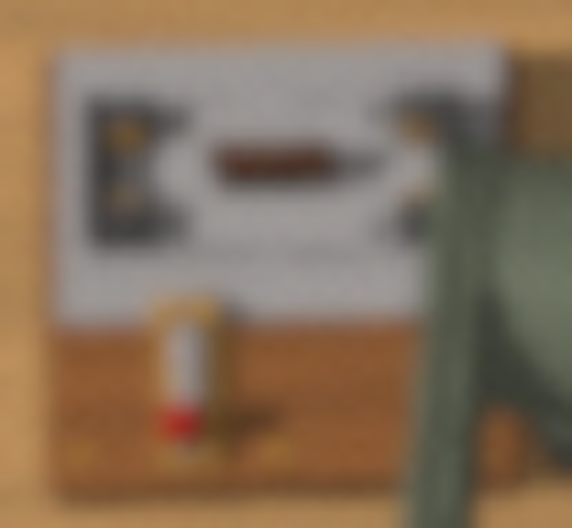

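The plate is seated between both clip pairs, with its long edge lying on the floor, and the bolt is still drawn back. Next I'll locate the red knob.

```bash
python3 - <<'E'
from h import *
for n,w in(('top',(255,205,280,228)),('side',(300,220,325,245))):
    I=np.load(n+'D.npz')['p'];r=(I[...,0]-1.3*I[...,1]-40 ).clip(0)
    r[:w[1]]=0;r[w[3]:]=0;r[:,:w[0]]=0;r[:,w[2]:]=0
    # strongly red: ratio
    r[I[...,1]>0.45*I[...,0]]*= 0.0
    v,u=np.nonzero(r>0);wt=r[v,u];c=(np.average(u,weights=wt),np.average(v,weights=wt))
    print(n,len(u),c,u.min(),u.max(),v.min(),v.max(),'z90',world(n,*c,90).round(1),'z80',world(n,*c,80).round(1))
for x in (428,430,432,436,440):print(x,proj('top',[x,238,90]),proj('side',[x,238,78.5]))
E
```

```text
top 4 (np.float64(265.9126826029216), np.float64(220.171812749004)) 265 267 220 221 z90 [420.9 236.1  90. ] z80 [422.5 237.3  80. ]
side 24 (np.float64(312.9267619502298), np.float64(232.27137912514178)) 312 314 229 236 z90 [419.7 248.   90. ] z80 [423.4 235.8  80. ]
428 [265.48143876 218.44609868] [311.56480986 232.75865979]
430 [265.48869248 217.95961503] [311.03941917 232.67434815]
432 [265.49594325 217.47332953] [310.51436015 232.59008974]
436 [265.51043594 216.50135254] [309.46523591 232.4217324 ]
440 [265.52491682 215.53016673] [308.41743462 232.25358736]
```

Both cameras put the knob at about (422.5, 236.5), which fits the 34 mm offset from the frame centre. I'll close the fingers, go down behind it and push along +x under guard.

```bash
python3 - <<'E'
from desc import *
ctrl.gripper_to(0,20)
ctrl.move_ptp(np.array([385.,236.8,120.]),rot(.016))
print(ctrl.move_l(np.array([385.,236.8,63.]),vel=80,threshold=8), sensors.read_state()['grip_width'])
p,d=optics.grab_frame('side');crop(p,280,195,340,255,10,'pics/k0.png')
print(sensors.read_state()['t'])
E
```

```text
False -0.14042938219439272
22.625
```

View pics/k0.png

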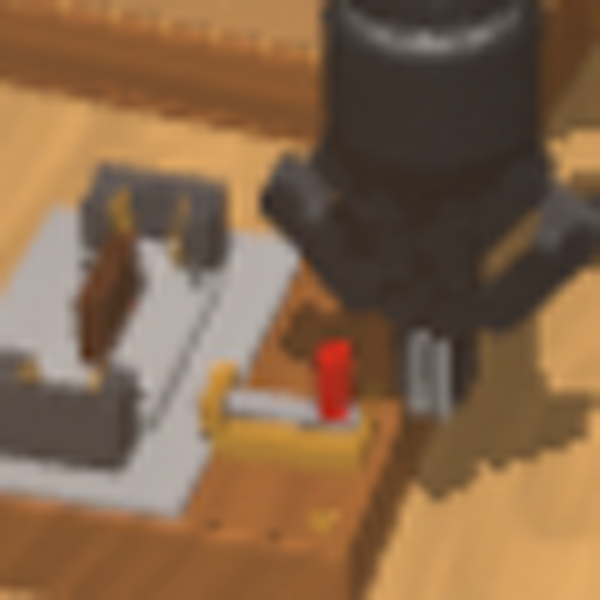

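The closed tips stand behind the knob at about the right height, and the finger linkages clear everything.

```bash
python3 - <<'E'
from desc import *
r=ctrl.move_l(np.array([446.,237.7,63.]),rot(.016),vel=25,threshold=9)
s=sensors.read_state();print(r,s['t'],s['eef_pos'],s['force'])
p,d=optics.grab_frame('side');crop(p,270,190,330,250,10,'pics/k1.png')
E
```

```text
True 24.4833 [436.0176129  237.40268858  62.28773233] [ 1.98580993  0.46636838 -0.38763052]
```

View pics/k1.png

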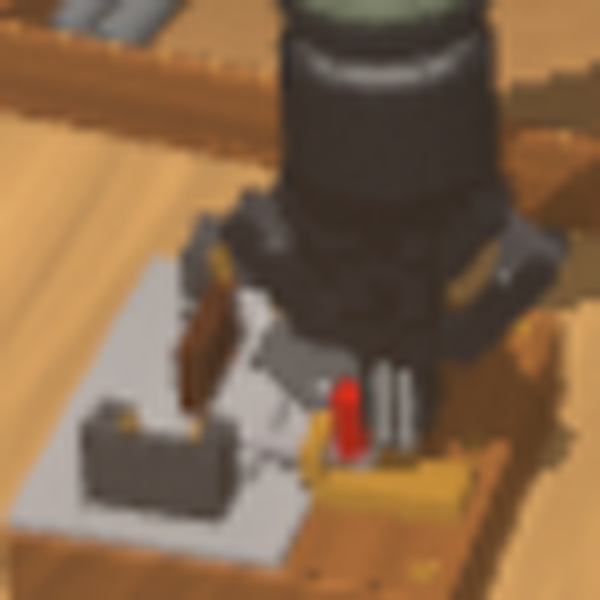

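The knob is now up against the brass guide and the tongue reaches over the plate edge. I'll push once more to confirm the stop, then back off and measure the travel.

```bash
python3 - <<'E'
from desc import *
r=ctrl.move_l(np.array([446.,237.7,63.]),rot(.016),vel=10,threshold=12)
s=sensors.read_state();print(r,s['t'],s['eef_pos'],s['force'])
ctrl.move_l(np.array([405.,237,63.]),vel=80)
ctrl.move_l(np.array([405.,237,130.]),vel=120)
ctrl.move_ptp(np.array([400.,0,160.]),rot(.016))
I={}
for n in('top','side'):
    P=[];
    for i in range(4):
        p,d=optics.grab_frame(n);P.append(p.astype(float))
    I[n]=np.mean(P,0);np.savez(n+'E.npz',p=I[n])
    w={'top':(255,200,280,228),'side':(295,215,325,245)}[n];J=I[n]
    r=(J[...,0]-1.3*J[...,1]-40 ).clip(0);r[:w[1]]=0;r[w[3]:]=0;r[:,:w[0]]=0;r[:,w[2]:]=0
    r[J[...,1]>0.45*J[...,0]]*= 0.0
    v,u=np.nonzero(r>0);wt=r[v,u];c=(np.average(u,weights=wt),np.average(v,weights=wt));print(n,len(u),c,world(n,*c,90).round(1),world(n,*c,80).round(1))
from ov import *
ov('side',I['side'],[],(266,200,326,262),9,'pics/e_side.png')
ov('top',I['top'],[],(250,182,302,230),11,'pics/e_top.png')
crop(I['top'].astype(np.uint8),130,90,530,270,2,'pics/e_all.png')
s=sensors.read_state();print(s['t'],s['force'])
E
```

```text
True 25.1917 [435.75164798 237.14453149  61.20333149] [ 0.16408922 -0.36200152 -0.68165578]
top 4 (np.float64(265.87351608029354), np.float64(212.19943880854737)) [453.7 236.8  90. ] [455.6 237.9  80. ]
side 23 (np.float64(304.6411397709284), np.float64(231.01229164726692)) [450.8 248.3  90. ] [455.  236.2  80. ]
27.775 [-0.60626707 -0.20482242 -0.09148596]
```

View pics/e_side.png

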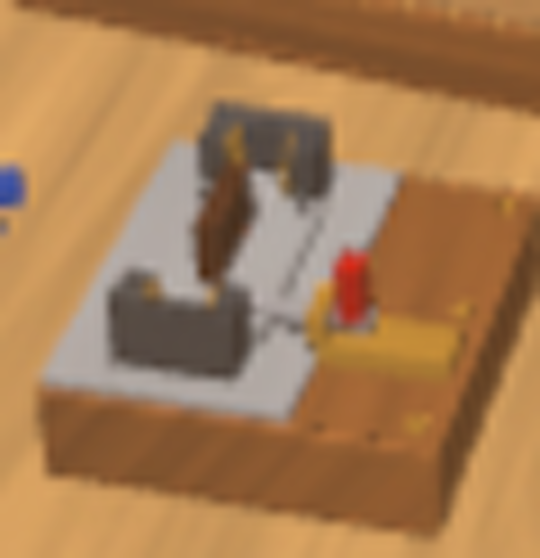

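View pics/e_top.png

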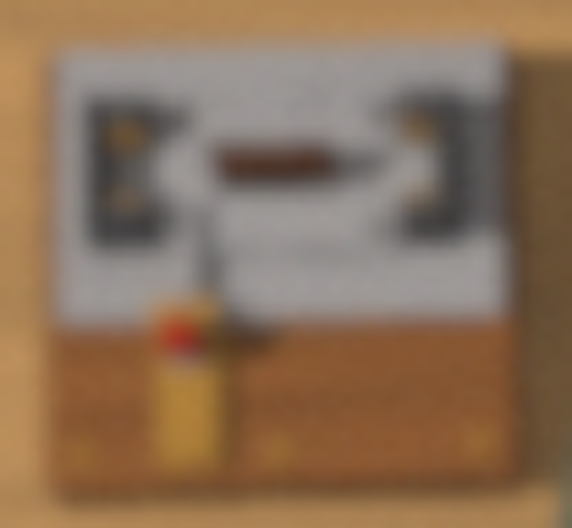

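View pics/e_all.png

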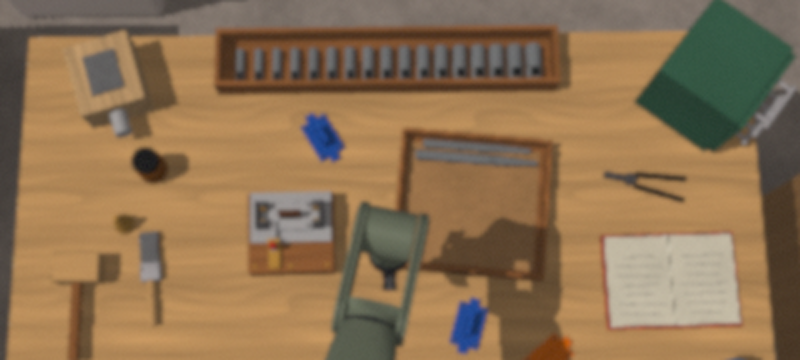

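The knob moved about 32–33 mm by both cameras and met a firm stop twice at the same place. The tongue lies over the plate edge, the bystanders look undisturbed and the arm is clear.

```bash
python3 - <<'E'
from plant import ctrl
print(ctrl.finish_job())
E
```

```text
the job is handed in; nothing more can be done
None
```

I gripped the aluminium plate by its rib, pressed its ears between the clips until it rested on the bracket floor, and released it. I then pushed the red-knobbed bolt home and handed the job in at about 28 s.

**Seating:** the plate met a hard stop twice, at underside z = 50.0 and 49.99 mm. The guarded descents were set to stop at 14 N or less and the floor presses at 7 and 10 N. I read at most about 5 N vertical and 3.5 N sideways between steps.

**Bolt:** the knob travelled 33 mm by the top camera and 31.6 mm by the side camera. It stopped firmly at the same place twice, with the tongue over the plate's edge. In the last pictures the bystanders look undisturbed, and the arm was clear of everything with no force on the tool.

**Checks that disagreed:**
- **Fingertip offset:** the fingertips were about 35–39 mm higher than the reported tool position and `tcp_to_tips` imply. I saw this in the depth image and confirmed it by touching the plate top. All heights after that, including the seated height, rest on this touch.
- **Frame position:** the two cameras' first fits of the frame differed by about 6 mm in y. Edge measurements agreed with the side camera, and I corrected x by about 1.4 mm from the sideways clip force.
- **Rib in the side view:** the rib showed about 0.8 pixel (roughly 3 mm) off its predicted place, both before and after seating. I took this as a camera error, so the final y position has no precise independent check.

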